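# Pack and hold a lacquer box in its gluing cradle

## Robot

A 6-joint arm with a two-finger parallel gripper is mounted at the origin on the work surface. World frame = base frame: x ahead of the robot, y to its left, z up, the work surface at z = 0. Lengths are in m, angles in rad, forces in N, time in s.
With the tool pointing down it reaches from about 0.3 to 1 m from the base axis. Payload 5.1 kg.
Tool frame: the origin (TCP) lies midway between the tips of the shut fingers; the grasp point (between the pads) lies 19 mm behind it; z points along the fingers, y is the line along which they close (so a half turn about z gives the same grasp; the last joint's range is limited). The gripper opens to 95 mm and grips with 3 to 60 N. Pads are 20 mm wide; open, the fingers measure 119 mm over their backs; the gripper's body (75 mm by 180 mm) begins 59 mm behind the grasp point.
Start: joints at [1.248, 0.124, 1.65, -0, 1.367, -0.083], TCP at [0.154, 0.631, 0.215] pointing down, gripper open.
Joint ranges: [-2.61, 2.61], [-1.02, 2.33], [0.03, 2.71], [-1.35, 4.49], [0.32, 2.68], [-2.91, 2.91]. Speed limits (rad/s): [2.57, 2.57, 3.14, 3.14, 3.14, 3.14].

## Interface

Orientations are given as a unit quaternion [x, y, z, w].
In Python, from rig import * gives the robot as it stands. The module is installed in compiled form; this text tells all that it offers.
- The arm moves only by the tool jog_arm, never from a script. Its argument "rows" is a list of rows, each an object with "xyz": the shift along the tool's x, y, z in mm, a list of three; "rot": the turn, a rotation vector about the tool's x, y, z in rad, a list of three. In form: [{"xyz": [tx, ty, tz], "rot": [rx, ry, rz]}, ...]. A call has 1 to 20 rows; each row is the pose to reach, as a shift and turn from the pose commanded when the call began, along the tool's axes at that moment; what a row does not reach only later rows make up. A row lasts 1/8 s, in which the tool goes at most 62.5 mm and 10.7 degrees, less where a joint would pass 70% of its speed; a pose out of reach is approached as far as the arm can. A call with a gripper value outside its range is refused whole. "gripper" is the opening, from 0 (shut) to 1 (fully open), set as the call begins (left out, the last holds). The fingers move at their own pace and stop on an object; the grip force is fixed at half the most. Time passes only in rows, so rows that repeat a pose let the fingers close. It gives the time, the measured TCP pose, the force, the opening and the grip force at its end, in the units of the state.
- observe(): the state, without advancing time (a new reading comes with each control period).
- camera(name): name is "scene" or "top" or "wrist"; returns a dict with "frame" (480x640x3 uint8, red, green, blue), "fx", "fy", "cx", "cy" (pixels), "distortion" ([k1, k2, p1, p2, k3] as OpenCV has them; the pictures are not rectified), "R" (3x3) and "t" (3): a world point X has camera coordinates R X + t; the wrist camera has in their place "hand_eye" (4x4, takes a point from camera to tool coordinates, whose origin is the TCP and whose axes are the flange's). Camera axes: x right, y down, z forward; pixel columns grow to the right and rows downward; lengths in m; the calibration is good to about 2 mm. A picture is of the moment at which its call begins: read the wrist's pose just before it. There is no depth.
- job_done(): hands the job in; it is judged then, once.
The state is a dict: "time": time; "joint_pos": joint angles; "dq": joint speeds; "joint_torque": joint torques, N m; "tcp_pos": TCP position; "eef_rot": TCP orientation; "ft_force": force on the tool from outside, world axes, zero at the start; "moment": the same for the moment, N m; "gripper_width": finger opening in m; "grip_force": force on a finger pad.
Only numpy, scipy, OpenCV 4.12 (cv2) and the standard library are available. Lean on these libraries where they do the work, as an engineer would, in place of code of your own. Each camera call takes 0.05 s, during which the arm holds its last target. There are 200 camera calls.

## Task

First lower the open lid of the lacquer box gently until it is fully shut. One wooden packing piece already stands beside the box, in the gap to the sliding jaw: add more from the table, upright, square and side by side, until the jaw, pushed towards the box, squeezes the packing firmly against it. The jaw springs back when let go, so finish while still holding it pushed tight with your fingers; leave the jar, tin, cup, brush, spatula and loose black panel where they are.

Things in the scene. Friction and masses are not known exactly. Their poses are not given: they have to be found in the camera images.
- cradle: Fixed plywood board 200 (x) x 310 (y) x 15 mm on the table; origin at table height, midway in x; it spans y -185 to +125 mm. Carries the jaw near its -y end and the lacquer box at its +y end; the gap between has the board's top as floor. A wooden end block, 120 x 16 mm, top 45 mm above the table, stands at y -182 to -166 mm; the 46 mm between it and the jaw's back is free for fingers.
- jaw: Dark wood plate 70 (x) x 20 (y) x 50 mm. Origin: foot of its front face, on the board's top; the plate runs 20 mm to -y, the face looks to +y. Rests with its face at cradle y -100 mm, slides up to 36 mm to +y; a soft spring (2 to 4 N) returns it when let go. Two 8 mm rods at x -27 and +27, 14 mm above the board, run from its back to -y: push the back with closed fingers.
- lacquer_box: Fixed black lacquer box 130 (x) x 120 (y) x 42 mm (without lid) on the cradle's board, its axes as the cradle's, centred on the cradle in x; origin: centre of its underside. Its face at y = -60 mm bounds the gap, which is 58 to 90 mm wide to the resting jaw, different at each start.
- lid (a joint): Lid angle, rad: 0 shut, grows as it opens (starts 0.7 to 1.25). A plain black plate 130 x 120 x 10 mm, white inlay outside, hinged on the box's +x upper edge, opening up and to +x. Stiff hinge (0.2 N m): the lid stays where left. Can be pushed shut with closed fingers on its outer side.
- lid_hinge (a point): Middle of the hinge line, along the box's y axis at its +x upper edge, 42 mm above the board; the lid's underside starts here, so its top, when shut, lies 10 mm above this point.
- packer0: Packing piece already standing in the gap, square, 1 to 3 mm from the box's side. All four are equal: pale wood, 35 to 70 g, body 60 (x) x 20 (y) x 50 mm high; midway on top a grip tab 26 (x) x 10 (y) mm, 50 to 85 mm above the foot. Origin: centre of the underside. Grip the tab across its 26 mm.
- packer1: Packing piece standing loose on the table, one of three; add as many as fill the gap to within the jaw's travel (one or two). All are equal: pale wood, 35 to 70 g, body 60 (x) x 20 (y) x 50 mm high; midway on top a grip tab 26 (x) x 10 (y) mm, 50 to 85 mm above the foot. Origin: centre of the underside. Grip the tab across its 26 mm.
- packer2: Packing piece standing loose on the table, one of three; add as many as fill the gap to within the jaw's travel (one or two). All are equal: pale wood, 35 to 70 g, body 60 (x) x 20 (y) x 50 mm high; midway on top a grip tab 26 (x) x 10 (y) mm, 50 to 85 mm above the foot. Origin: centre of the underside. Grip the tab across its 26 mm.
- packer3: Packing piece standing loose on the table, one of three; add as many as fill the gap to within the jaw's travel (one or two). All are equal: pale wood, 35 to 70 g, body 60 (x) x 20 (y) x 50 mm high; midway on top a grip tab 26 (x) x 10 (y) mm, 50 to 85 mm above the foot. Origin: centre of the underside. Grip the tab across its 26 mm.
- jar: Bystander, leave in place: amber glass jar with a steel lid, 52 mm across, 75 mm tall
- tin: Bystander, leave in place: plain aluminium cylinder, 54 mm across, 60 mm tall
- mug: Bystander, leave in place: white plastic cup, 80 mm across, 95 mm tall
- panel: Bystander, leave in place: loose black lacquer panel 100 x 150 x 8 mm lying flat
- brush: Bystander, leave in place: paint brush lying down
- spatula: Bystander, leave in place: spatula lying down
There are look-alikes about, which are no part of the job. Leave any red look-alike of the packer2 alone.

How it is judged:
On the way, in this order (a step that is already met when the one before it is completed fails the run):
1. the lid is lowered shut (value of joint lid below 0.06 rad), for 0.2 s.
2. another packing piece stands in the gap (((x of packer1 in the frame of cradle between -0.04 and 0.04 m and y of packer1 in the frame of cradle above -0.102 m and y of packer1 in the frame of lacquer_box below -0.062 m and z of packer1 in the frame of cradle below 0.022 m and angle between packer1's own z axis and vertical below 0.15 rad) or (x of packer2 in the frame of cradle between -0.04 and 0.04 m and y of packer2 in the frame of cradle above -0.102 m and y of packer2 in the frame of lacquer_box below -0.062 m and z of packer2 in the frame of cradle below 0.022 m and angle between packer2's own z axis and vertical below 0.15 rad) or (x of packer3 in the frame of cradle between -0.04 and 0.04 m and y of packer3 in the frame of cradle above -0.102 m and y of packer3 in the frame of lacquer_box below -0.062 m and z of packer3 in the frame of cradle below 0.022 m and angle between packer3's own z axis and vertical below 0.15 rad))), for 0.2 s.
At the end, for the whole second after the job is handed in: Lid shut (under 0.06 rad); fingers push the jaw with over 2 N; upright, square packing pieces (within 0.15 rad) stand at rest in the gap, one pressed by the jaw and one (same or another) pressed on the box, each over 2 N; still holding (value of joint lid below 0.06 rad and contact force between the fingers and jaw above 2 N and ((contact force between packer0 and jaw above 2 N and angle between the y axis of packer0 and the y axis of cradle, either way round below 0.15 rad and x of packer0 in the frame of cradle between -0.04 and 0.04 m and y of packer0 in the frame of cradle above -0.102 m and y of packer0 in the frame of lacquer_box below -0.062 m and z of packer0 in the frame of cradle below 0.022 m and angle between packer0's own z axis and vertical below 0.15 rad) or (contact force between packer1 and jaw above 2 N and angle between the y axis of packer1 and the y axis of cradle, either way round below 0.15 rad and x of packer1 in the frame of cradle between -0.04 and 0.04 m and y of packer1 in the frame of cradle above -0.102 m and y of packer1 in the frame of lacquer_box below -0.062 m and z of packer1 in the frame of cradle below 0.022 m and angle between packer1's own z axis and vertical below 0.15 rad) or (contact force between packer2 and jaw above 2 N and angle between the y axis of packer2 and the y axis of cradle, either way round below 0.15 rad and x of packer2 in the frame of cradle between -0.04 and 0.04 m and y of packer2 in the frame of cradle above -0.102 m and y of packer2 in the frame of lacquer_box below -0.062 m and z of packer2 in the frame of cradle below 0.022 m and angle between packer2's own z axis and vertical below 0.15 rad) or (contact force between packer3 and jaw above 2 N and angle between the y axis of packer3 and the y axis of cradle, either way round below 0.15 rad and x of packer3 in the frame of cradle between -0.04 and 0.04 m and y of packer3 in the frame of cradle above -0.102 m and y of packer3 in the frame of lacquer_box below -0.062 m and z of packer3 in the frame of cradle below 0.022 m and angle between packer3's own z axis and vertical below 0.15 rad)) and ((contact force between packer0 and lacquer_box above 2 N and angle between the y axis of packer0 and the y axis of cradle, either way round below 0.15 rad and x of packer0 in the frame of cradle between -0.04 and 0.04 m and y of packer0 in the frame of cradle above -0.102 m and y of packer0 in the frame of lacquer_box below -0.062 m and z of packer0 in the frame of cradle below 0.022 m and angle between packer0's own z axis and vertical below 0.15 rad) or (contact force between packer1 and lacquer_box above 2 N and angle between the y axis of packer1 and the y axis of cradle, either way round below 0.15 rad and x of packer1 in the frame of cradle between -0.04 and 0.04 m and y of packer1 in the frame of cradle above -0.102 m and y of packer1 in the frame of lacquer_box below -0.062 m and z of packer1 in the frame of cradle below 0.022 m and angle between packer1's own z axis and vertical below 0.15 rad) or (contact force between packer2 and lacquer_box above 2 N and angle between the y axis of packer2 and the y axis of cradle, either way round below 0.15 rad and x of packer2 in the frame of cradle between -0.04 and 0.04 m and y of packer2 in the frame of cradle above -0.102 m and y of packer2 in the frame of lacquer_box below -0.062 m and z of packer2 in the frame of cradle below 0.022 m and angle between packer2's own z axis and vertical below 0.15 rad) or (contact force between packer3 and lacquer_box above 2 N and angle between the y axis of packer3 and the y axis of cradle, either way round below 0.15 rad and x of packer3 in the frame of cradle between -0.04 and 0.04 m and y of packer3 in the frame of cradle above -0.102 m and y of packer3 in the frame of lacquer_box below -0.062 m and z of packer3 in the frame of cradle below 0.022 m and angle between packer3's own z axis and vertical below 0.15 rad)) and linear speed of each of packer0, packer1, packer2, packer3 below 0.02 m/s); the arm keeps its last pose, push and grip.
It fails at once if the lid is slammed (faster than 2.5 rad/s) (velocity of joint lid below -2.5 rad/s).
It fails at once if a bystander is shifted by more than 40 mm (distance of any of jar, tin, mug, panel, brush, spatula from where it was at the start of the episode above 0.04 m).
It also fails if it takes over 72 s, if anything falls off the work surface, if the arm or the gripper's body presses on something with over 40 N, if the wrist force passes 120 N, or if a joint passes its speed limit or range.

## Working session

There is one attempt and no reset: what is moved stays moved. The work goes in short steps, Python scripts to look and compute and a tool call to move; the robot and the scene stay as the last step left them, time stands still between calls to the robot, and variables do not carry over. Pictures are saved under pics/ and viewed, at most 10 in all, crops included, and the job is handed in when it is done.

Besides the shell and the picture viewer there is one more tool, called after "Call:" as a command line: name --argument value ..., lists and objects as JSON in quotes. jog_arm: Moves the arm, as the interface text tells. Its arguments: {"type":"object","properties":{"rows":{"type":"array","items":{"type":"object","properties":{"xyz":{"type":"array","items":{"type":"number"}},"rot":{"type":"array","items":{"type":"number"}}}}},"gripper":{"type":"number"}},"required":["rows"]}

```bash
mkdir -p pics; cat > h.py <<'E'
from rig import *
import numpy as np, cv2
from scipy.spatial.transform import Rotation as Ro
def cam(n):
    s=observe(); c=camera(n)
    if n=='wrist':
        T=np.eye(4);T[:3,:3]=Ro.from_quat(s['eef_rot']).as_matrix();T[:3,3]=s['tcp_pos']
        W=np.linalg.inv(T@np.array(c['hand_eye'])); c['R'],c['t']=W[:3,:3],W[:3,3]
    c['K']=np.array([[c['fx'],0,c['cx']],[0,c['fy'],c['cy']],[0,0,1.]]);c['d']=np.array(c['distortion'],float);c['R']=np.array(c['R']);c['t']=np.array(c['t'])
    return c
def ray(c,uv):
    p=cv2.undistortPoints(np.array(uv,float).reshape(-1,1,2),c['K'],c['d'])[:,0]
    return -c['R'].T@c['t'], np.c_[p,np.ones(len(p))]@c['R']
def plane(c,uv,z):
    o,d=ray(c,uv); return o+d*((z-o[2])/d[:,2])[:,None]
def proj(c,X):
    return cv2.projectPoints(np.array(X,float).reshape(-1,3),cv2.Rodrigues(c['R'])[0],c['t'],c['K'],c['d'])[0][:,0]
def tri(c1,u1,c2,u2):
    o1,d1=ray(c1,u1);o2,d2=ray(c2,u2);out=[]
    for a,b in zip(d1,d2):
        s=np.linalg.lstsq(np.c_[a,-b],o2-o1,rcond=None)[0]; p,q=o1+a*s[0],o2+b*s[1]; out.append(np.r_[(p+q)/2,np.linalg.norm(p-q)])
    return np.array(out)
def save(c,n,crop=None,k=1):
    f=c['frame'][:,:,::-1]
    if crop: x0,y0,x1,y1=crop; f=f[y0:y1,x0:x1]
    cv2.imwrite('pics/'+n,cv2.resize(f,None,fx=k,fy=k,interpolation=cv2.INTER_CUBIC))
E
python3 - <<'E'
from h import *
np.set_printoptions(precision=4,suppress=True)
for n in ('top','scene'):
    c=cam(n);save(c,n+'0.png');print(n,c['fx'],-c['R'].T@c['t'],c['R'][2])
s=observe();print({k:np.round(v,3) for k,v in s.items()})
print(camera('wrist')['hand_eye'])
E
```

```text
top 511.8396765643371 [ 0.4684 -0.0115  1.2171] [ 0.0582  0.0119 -0.9982]
scene 488.78264947816734 [ 1.3546 -0.8184  0.7582] [-0.5922  0.6095 -0.5271]
{'time': np.float64(0.1), 'joint_pos': array([ 1.248,  0.124,  1.652,  0.   ,  1.368, -0.083]), 'dq': array([ 0.001,  0.001, -0.002, -0.002, -0.   ,  0.001]), 'joint_torque': array([  0.   , -41.888, -36.11 ,   0.078,   0.046,  -0.   ]), 'tcp_pos': array([0.154, 0.631, 0.214]), 'eef_rot': array([ 0.12 ,  0.993, -0.001, -0.   ]), 'ft_force': array([-0.095,  0.342, -0.42 ]), 'moment': array([ 0.001, -0.029,  0.033]), 'grip_force': np.float64(0.0), 'gripper_width': np.float64(0.095)}
[[-0.     -0.966  -0.2586  0.0731]
 [ 1.      0.     -0.0002 -0.0006]
 [ 0.0002 -0.2586  0.966  -0.1696]
 [ 0.      0.      0.      1.    ]]
```

View pics/top0.png

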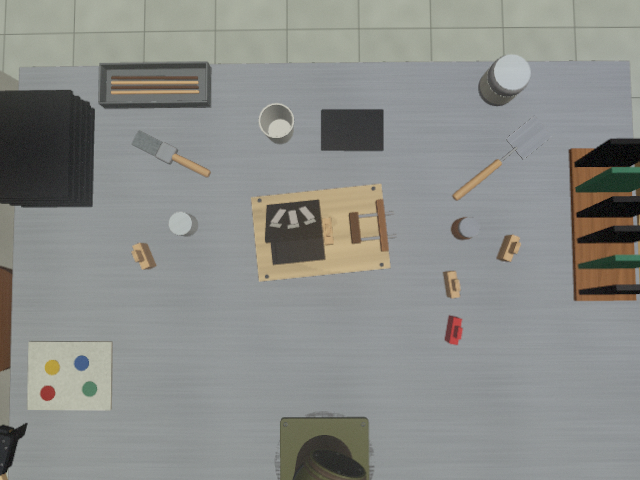

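View pics/scene0.png

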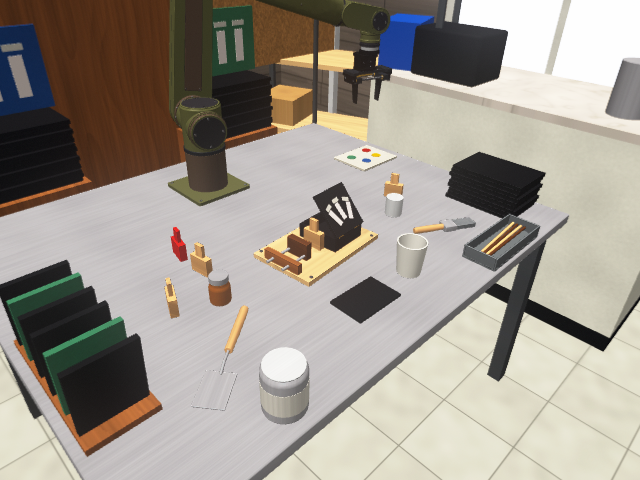

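The top view shows the cradle board (corners about 251,198 / 380,184 / 389,268 / 259,281), the box with its lid open at (295,230) and the jaw at (355,227). The free packers are at (453,284), (510,248) and (142,256), and the red look-alike is at (455,330). The scene view shows them all upright and the lid open away from the robot.

```bash
python3 - <<'E'
from h import *
np.set_printoptions(precision=4,suppress=True)
c=cam('top');hsv=cv2.cvtColor(c['frame'],cv2.COLOR_RGB2HSV)
for p in [(262,215),(265,270),(375,255),(453,284),(510,248),(142,256),(455,280)]: print(p,hsv[p[1],p[0]])
m=cv2.inRange(hsv,(8,60,110),(28,200,255))
n,l,st,ce=cv2.connectedComponentsWithStats(m)
for i in range(1,n):
    if st[i,4]>60:
        cn=np.argwhere(l==i)[:,::-1].astype(np.float32);h=cv2.convexHull(cn)
        r=cv2.minAreaRect(h);b=cv2.boxPoints(r)
        print(st[i],r,plane(c,b,0.015 if st[i,4]>3000 else .05).tolist() if st[i,4]>3000 else plane(c,[r[0]],.05))
# bolts on the board
save(c,'topcrop.png',(240,170,400,290),5)
E
```

```text
(262, 215) [ 19  76 172]
(265, 270) [ 20  76 182]
(375, 255) [ 19  76 184]
(453, 284) [ 14  79 107]
(510, 248) [ 15  99 113]
(142, 256) [ 15  87 126]
(455, 280) [ 18  90 172]
[111  81  88   4 272] ((154.5, 82.5), (87.0, 3.0), 0.0) [[0.8879 0.3913 0.05  ]]
[111  90  88   4 319] ((154.5, 91.5), (3.0, 87.0), 90.0) [[0.8664 0.3909 0.05  ]]
[ 572  148   64  153 4128] ((603.5000610351562, 224.0), (153.90792846679688, 59.75777053833008), 88.19600677490234) [[0.7327822378094975, -0.5918040423379702, 0.014999999999999902], [0.736714061267442, -0.7349073192479515, 0.014999999999999902], [0.37304043602541825, -0.7313864986097574, 0.014999999999999902], [0.36977199771314734, -0.5907840258534893, 0.014999999999999902]]
[172 154  38  23 303] ((190.6000213623047, 164.8000030517578), (41.14365005493164, 7.155416965484619), 26.56505012512207) [[0.6922 0.3039 0.05  ]]
[453 159  49  41 450] ((477.0244140625, 179.280517578125), (7.964862823486328, 59.033687591552734), 51.34019470214844) [[ 0.6537 -0.3556  0.05  ]]
[ 251  184  139   97 7314] ((320.1917724609375, 232.1870574951172), (84.17150115966797, 131.91671752929688), 84.0938491821289) [[0.6204419150535376, 0.170555788407376, 0.014999999999999902], [0.6505345096614347, -0.14002023677774553, 0.014999999999999902], [0.4530404971544195, -0.15784239044670653, 0.014999999999999902], [0.4229206322718664, 0.1496952838406166, 0.014999999999999902]]
[502 235  19  27 259] ((511.7036437988281, 248.2706298828125), (13.138632774353027, 25.990081787109375), 21.037511825561523) [[ 0.4949 -0.4309  0.05  ]]
[132 243  24  26 409] ((142.43966674804688, 256.02587890625), (27.44304847717285, 17.595064163208008), 66.80140686035156) [[0.482 0.413 0.05 ]]
[447 271  13  27 244] ((453.23199462890625, 283.7759704589844), (27.01170539855957, 11.269783973693848), 79.69515228271484) [[ 0.4153 -0.2961  0.05  ]]
[ 45 360  15  16 190] ((52.0, 367.5), (15.0, 14.0), 90.0) [[0.2289 0.6184 0.05  ]]
```

View pics/topcrop.png

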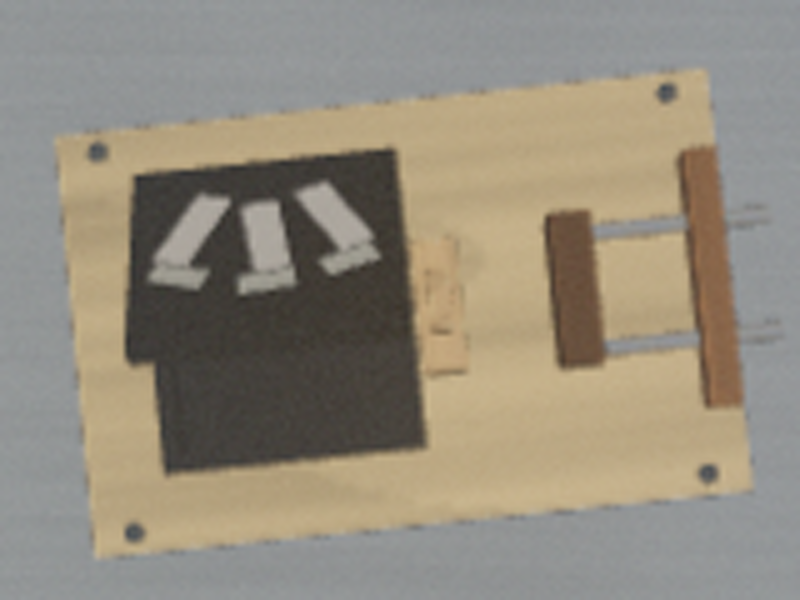

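The crop shows the board, with bolts at its four corners. The lid's free edge runs from about (128,360) to (410,345) in crop pixels, the box's lower right corner is at (425,447), packer0 is against the box at x≈440, and the jaw's face is at x≈548–560. Next is a scene close-up for the lid angle, with the gap worked out from the top view.

```bash
python3 - <<'E'
from h import *
np.set_printoptions(precision=4,suppress=True)
c=cam('top');s=cam('scene');save(s,'scenecrop.png',(240,170,400,290),5)
O=np.array([.5338,.0355]);a=.0966;M=np.array([[np.cos(a),np.sin(a)],[-np.sin(a),np.cos(a)]])
f=lambda p,z:(plane(c,[(240+p[0]/5-.4,170+p[1]/5-.4)],z)[0,:2]-O)@M.T
print('jaw face',f((547,213),.065),f((560,368),.065))
print('box corner',f((425,447),.057),f((165,473),.057))
print('block',f((682,150),.045),f((742,405),.045))
print('packer0',f((465,373),.065),f((425,373),.065))
for th in (.6,.7,.8,.9,1,1.1,1.2,1.25):
    q=[]
    for y in (f((425,447),.057)[1],f((425,447),.057)[1]+.12):
      for t in (0,.01):
        x=.065-.13*np.cos(th)+t*np.sin(th); z=.057+.13*np.sin(th)+t*np.cos(th)
        q.append(np.r_[O+M.T@[x,y],z])
    print(th,((proj(c,q)-[240,170])*5+2).round().tolist(),((proj(s,q)-[240,170])*5+2).round().tolist())
E
```

```text
jaw face [ 0.035  -0.0999] [-0.0353 -0.0984]
box corner [-0.0644 -0.0343] [-0.0641  0.0841]
block [ 0.0593 -0.1658] [-0.06   -0.1804]
packer0 [-0.0331 -0.0556] [-0.0313 -0.0377]
0.6 [[419.0, 395.0], [417.0, 381.0], [138.0, 423.0], [134.0, 410.0]] [[332.0, 166.0], [339.0, 156.0], [468.0, 94.0], [476.0, 84.0]]
0.7 [[417.0, 375.0], [415.0, 359.0], [133.0, 404.0], [129.0, 389.0]] [[343.0, 154.0], [352.0, 145.0], [479.0, 82.0], [489.0, 73.0]]
0.8 [[414.0, 354.0], [412.0, 336.0], [128.0, 383.0], [125.0, 365.0]] [[355.0, 143.0], [365.0, 136.0], [492.0, 72.0], [502.0, 64.0]]
0.9 [[412.0, 329.0], [409.0, 310.0], [124.0, 359.0], [120.0, 339.0]] [[369.0, 135.0], [381.0, 129.0], [506.0, 63.0], [518.0, 57.0]]
1 [[409.0, 303.0], [407.0, 282.0], [119.0, 333.0], [115.0, 312.0]] [[384.0, 128.0], [397.0, 124.0], [522.0, 56.0], [534.0, 52.0]]
1.1 [[406.0, 274.0], [403.0, 252.0], [114.0, 305.0], [111.0, 282.0]] [[401.0, 124.0], [414.0, 121.0], [538.0, 52.0], [551.0, 49.0]]
1.2 [[403.0, 245.0], [400.0, 221.0], [110.0, 275.0], [107.0, 251.0]] [[419.0, 122.0], [433.0, 121.0], [556.0, 49.0], [569.0, 48.0]]
1.25 [[401.0, 229.0], [399.0, 205.0], [108.0, 260.0], [105.0, 236.0]] [[428.0, 121.0], [442.0, 121.0], [565.0, 49.0], [579.0, 48.0]]
```

View pics/scenecrop.png

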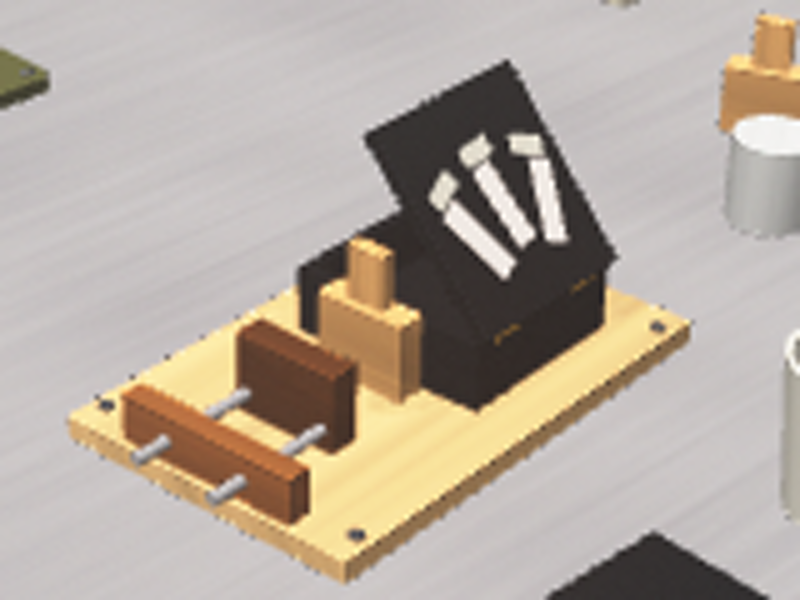

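The outer lid corners in the crop, (365,135) and (508,62), put the lid at about 0.86 rad. The gap is about 65 mm, so one extra packer leaves about 25 mm of jaw travel. I'll now plan the transit and the lid arc.

```bash
cat >> h.py <<'E'
O=np.array([.5338,.0355]);A=.0966
def cw(x,y): return O+np.array([[np.cos(A),-np.sin(A)],[np.sin(A),np.cos(A)]])@[x,y]
def goal(xy,z,yaw):  # yaw = world angle of tool y; prints tool-frame shift in mm and turn
    s=observe();R=Ro.from_quat(s['eef_rot']).as_matrix()
    G=np.c_[[np.sin(yaw),-np.cos(yaw),0],[np.cos(yaw),np.sin(yaw),0],[0,0,-1]]
    return (R.T@(np.r_[xy,z]-s['tcp_pos'])*1000).round(1).tolist(), Ro.from_matrix(R.T@G).as_rotvec().round(4).tolist()
E
python3 - <<'E'
from h import *
print(goal(cw(.05,.0255),.25,A))
# lid arc in tool axes (tool y = cradle +x, tool z down), relative to the start pose above (.05,.0255,.25)
for th in np.r_[np.linspace(1.15,0.03,18)]:
    x=.065-.11*np.cos(th)+.01*np.sin(th)+.012; z=.057+.11*np.sin(th)+.01*np.cos(th)
    print([0,round((x-.05)*1000),round((.25-z)*1000)],end=' ')
E
```

```text
Traceback (most recent call last):
  File "h.py", line 32, in goal
    return (R.T@(np.r_[xy,z]-s['tcp_pos'])*1000).round(1).tolist(), Ro.from_matrix(R.T@G).as_rotvec().round(4).tolist()
                                                                    ~~~~~~~~~~~~~~^^^^^^^
  File "scipy/spatial/transform/_rotation.pyx", line 1143, in scipy.spatial.transform._rotation.Rotation.from_matrix
ValueError: Non-positive determinant (left-handed or null coordinate frame) in rotation matrix 0: [[-3.30074265e-01 -9.43954965e-01 -6.67507442e-05]
 [-9.43954760e-01  3.30074144e-01  6.86179291e-04]
 [ 6.25689653e-04 -2.89499807e-04  9.99999762e-01]].
```

```bash
sed -i 's/\[np.sin(yaw),-np.cos(yaw),0\]/[-np.sin(yaw),np.cos(yaw),0]/' h.py
python3 - <<'E'
from h import *
print(goal(cw(.05,.0255),.25,A))
for th in np.r_[np.linspace(1.15,0.03,18)]:
    x=.065-.11*np.cos(th)+.01*np.sin(th)+.012; z=.057+.11*np.sin(th)+.01*np.cos(th)
    print([0,round((x-.05)*1000),round((.25-z)*1000)],end=' ')
E
```

```text
([-548.9, -448.0, -35.5], [-0.0006, 0.0004, 1.2344])
[0, -9, 89] [0, -16, 91] [0, -22, 94] [0, -29, 98] [0, -35, 101] [0, -41, 106] [0, -46, 110] [0, -52, 115] [0, -57, 121] [0, -61, 126] [0, -65, 132] [0, -69, 139] [0, -72, 145] [0, -75, 152] [0, -78, 158] [0, -80, 165] [0, -82, 173] [0, -83, 180]
```

Call:
jog_arm --gripper 0 --rows '[{"xyz":[-549,-448,-36],"rot":[0,0,1.234]},{"xyz":[-549,-448,-36],"rot":[0,0,1.234]},{"xyz":[-549,-448,-36],"rot":[0,0,1.234]},{"xyz":[-549,-448,-36],"rot":[0,0,1.234]},{"xyz":[-549,-448,-36],"rot":[0,0,1.234]},{"xyz":[-549,-448,-36],"rot":[0,0,1.234]},{"xyz":[-549,-448,-36],"rot":[0,0,1.234]},{"xyz":[-549,-448,-36],"rot":[0,0,1.234]},{"xyz":[-549,-448,-36],"rot":[0,0,1.234]},{"xyz":[-549,-448,-36],"rot":[0,0,1.234]},{"xyz":[-549,-448,-36],"rot":[0,0,1.234]},{"xyz":[-549,-448,-36],"rot":[0,0,1.234]},{"xyz":[-549,-448,-36],"rot":[0,0,1.234]},{"xyz":[-549,-448,-36],"rot":[0,0,1.234]},{"xyz":[-549,-448,-36],"rot":[0,0,1.234]},{"xyz":[-549,-448,-36],"rot":[0,0,1.234]}]'

```text
time: 2.3
tcp_pos: [0.5808, 0.0669, 0.2508]
eef_rot: [0.671, 0.741, 0.0, 0.0]
ft_force: [0.1, 1.2, -1.1]
gripper_width: 0.0003
grip_force: 0.0
```

Call:
jog_arm --rows '[{"xyz":[0,0,45]},{"xyz":[0,-9,89]},{"xyz":[0,-16,91]},{"xyz":[0,-22,94]},{"xyz":[0,-29,98]},{"xyz":[0,-35,101]},{"xyz":[0,-41,106]},{"xyz":[0,-46,110]},{"xyz":[0,-52,115]},{"xyz":[0,-57,121]},{"xyz":[0,-61,126]},{"xyz":[0,-65,132]},{"xyz":[0,-69,139]}]'

```text
validation failed for argument at $.ro...
```

Each row needs a "rot" too.

Call:
jog_arm --rows '[{"xyz":[0,0,45],"rot":[0,0,0]},{"xyz":[0,-9,89],"rot":[0,0,0]},{"xyz":[0,-16,91],"rot":[0,0,0]},{"xyz":[0,-22,94],"rot":[0,0,0]},{"xyz":[0,-29,98],"rot":[0,0,0]},{"xyz":[0,-35,101],"rot":[0,0,0]},{"xyz":[0,-41,106],"rot":[0,0,0]},{"xyz":[0,-46,110],"rot":[0,0,0]},{"xyz":[0,-52,115],"rot":[0,0,0]},{"xyz":[0,-57,121],"rot":[0,0,0]},{"xyz":[0,-61,126],"rot":[0,0,0]},{"xyz":[0,-65,132],"rot":[0,0,0]},{"xyz":[0,-69,139],"rot":[0,0,0]}]'

```text
time: 3.92
tcp_pos: [0.5123, 0.0591, 0.1112]
eef_rot: [0.672, 0.741, -0.0, -0.0]
ft_force: [-0.2, 0.3, 2.0]
gripper_width: 0.0004
grip_force: 0.7
```

The force matches pushing the stiff hinge, so I'll carry on to shut.

Call:
jog_arm --rows '[{"xyz":[0,-3,6],"rot":[0,0,0]},{"xyz":[0,-6,13],"rot":[0,0,0]},{"xyz":[0,-9,19],"rot":[0,0,0]},{"xyz":[0,-11,26],"rot":[0,0,0]},{"xyz":[0,-13,34],"rot":[0,0,0]},{"xyz":[0,-14,40],"rot":[0,0,0]},{"xyz":[0,-14,43],"rot":[0,0,0]},{"xyz":[0,-14,45],"rot":[0,0,0]},{"xyz":[0,-14,45],"rot":[0,0,0]}]'

```text
time: 5.05
tcp_pos: [0.4983, 0.0578, 0.0672]
eef_rot: [0.672, 0.741, -0.001, -0.001]
ft_force: [-4.6, -0.5, 5.7]
gripper_width: 0.0003
grip_force: 2.8
```

Call:
jog_arm --gripper 0.7 --rows '[{"xyz":[0,0,1],"rot":[0,0,0]},{"xyz":[0,0,1],"rot":[0,0,0]},{"xyz":[0,0,-40],"rot":[0,0,0]},{"xyz":[-27,16,-100],"rot":[0,0,0]},{"xyz":[-55,33,-160],"rot":[0,0,0]},{"xyz":[-55,33,-180],"rot":[0,0,0]},{"xyz":[-55,33,-180],"rot":[0,0,0]},{"xyz":[-55,33,-180],"rot":[0,0,0]}]'

```text
time: 6.05
tcp_pos: [0.5357, 0.0065, 0.2445]
eef_rot: [0.672, 0.741, -0.001, -0.001]
ft_force: [0.7, -0.4, -0.6]
gripper_width: 0.0659
grip_force: 0.0
```

```bash
python3 - <<'E'
from h import *
c=cam('wrist');save(c,'w1.png');print(observe()['tcp_pos'],-c['R'].T@c['t'])
np.savez('w1.npz',**{k:c[k] for k in('frame','K','d','R','t')})
E
```

```text
[0.53545936 0.0065748  0.24398175] [0.52856928 0.07815626 0.41422102]
```

View pics/w1.png

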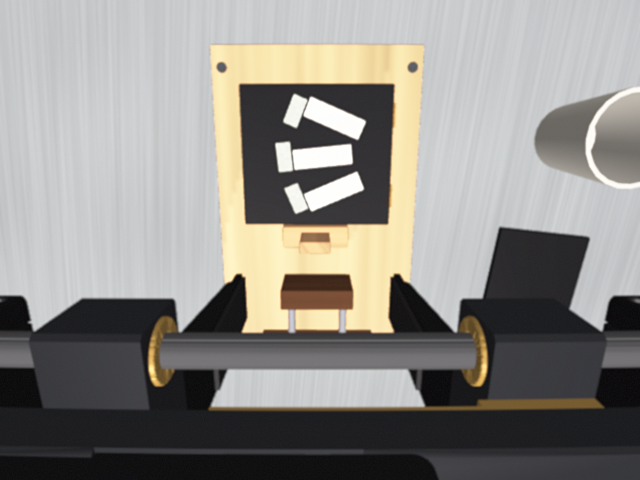

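The lid lies flat and shut. Its front edge is at (246,223)–(388,222), packer0's body is at about (283–348, 226–247) with its tab at (315,236), the jaw's front top edge is at (284,275)–(352,275), and the board's far corners are at (211,45) and (424,44).

```bash
python3 - <<'E'
from h import *
np.set_printoptions(precision=4,suppress=True)
c={k:v for k,v in np.load('w1.npz').items()}
Mi=np.array([[np.cos(A),np.sin(A)],[-np.sin(A),np.cos(A)]])
f=lambda u,z:((plane(c,u,z)[:,:2]-O)@Mi.T*1000).round(1).tolist()
print('board far',f([(211,45),(424,44)],.015))
print('lid front/far',f([(246,223),(388,222),(240,84),(393,84)],.067))
print('jaw',f([(284,275),(352,275),(281,291),(353,291)],.065))
print('p0 body',f([(283,247),(348,247)],.065))
# packers from two views: tab tops, top+scene
t=cam('top');s=cam('scene')
for n,g in (('A',(.4153,-.2961)),('B',(.4949,-.4309))):
    print(n,proj(t,[[*g,.085]]),proj(s,[[*g,.085],[*g,0.05]]))
    for v,cc in (('t',t),('s',s)):
        u=proj(cc,[[*g,.06]])[0].astype(int);save(cc,f'{v}{n}.png',(u[0]-20,u[1]-25,u[0]+20,u[1]+25),8)
im=np.hstack([cv2.imread('pics/%s.png'%k) for k in('tA','tB')]);im2=np.hstack([cv2.imread('pics/%s.png'%k) for k in('sA','sB')])
cv2.imwrite('pics/packs.png',cv2.resize(np.hstack([im,im2]),(800,250)))
E
```

```text
board far [[-101.5, 125.0], [96.8, 125.9]]
lid front/far [[-66.4, -33.3], [61.3, -32.2], [-66.2, 84.3], [60.3, 84.4]]
jaw [[-33.4, -83.6], [30.3, -83.5], [-36.6, -99.7], [31.6, -99.5]]
p0 body [[-33.7, -56.3], [26.0, -56.2]]
A [[457.1217 284.4739]] [[199.1106 244.732 ]
 [200.6064 256.2563]]
B [[517.3991 247.8943]] [[167.2148 280.8731]
 [169.4085 293.1352]]
```

```bash
python3 - <<'E'
from h import *
print(goal((.415,-.31),.245,.17))
E
```

```text
([-303.4, -150.8, -0.5], [-0.0041, -0.0009, -0.0725])
```

Call:
jog_arm --rows '[{"xyz":[-303,-151,0],"rot":[0,0,-0.0725]},{"xyz":[-303,-151,0],"rot":[0,0,-0.0725]},{"xyz":[-303,-151,0],"rot":[0,0,-0.0725]},{"xyz":[-303,-151,0],"rot":[0,0,-0.0725]},{"xyz":[-303,-151,0],"rot":[0,0,-0.0725]},{"xyz":[-303,-151,0],"rot":[0,0,-0.0725]},{"xyz":[-303,-151,0],"rot":[0,0,-0.0725]},{"xyz":[-303,-151,0],"rot":[0,0,-0.0725]},{"xyz":[-303,-151,0],"rot":[0,0,-0.0725]},{"xyz":[-303,-151,0],"rot":[0,0,-0.0725]}]'

```text
time: 7.45
tcp_pos: [0.4164, -0.3091, 0.2466]
eef_rot: [0.644, 0.765, 0.0, 0.0]
ft_force: [0.6, 1.1, 0.4]
gripper_width: 0.0662
grip_force: 0.0
```

```bash
python3 - <<'E'
from h import *
c=cam('wrist');save(c,'w2.png',(160,60,480,300),1);print(observe()['tcp_pos'])
np.savez('w2.npz',**{k:c[k] for k in('frame','K','d','R','t')})
E
```

```text
[ 0.41631313 -0.30921711  0.24670506]
```

Call:
jog_arm --rows '[{"xyz":[-60,0,0],"rot":[0,0,0]},{"xyz":[-60,0,0],"rot":[0,0,0]},{"xyz":[-60,0,0],"rot":[0,0,0]},{"xyz":[-60,0,0],"rot":[0,0,0]}]'

```text
time: 8.0
tcp_pos: [0.4261, -0.3683, 0.2469]
eef_rot: [0.644, 0.765, 0.0, 0.0]
ft_force: [0.8, 0.2, 0.5]
gripper_width: 0.0664
grip_force: 0.0
```

```bash
python3 - <<'E'
from h import *
c=cam('wrist');print(observe()['tcp_pos'])
np.savez('w3.npz',**{k:c[k] for k in('frame','K','d','R','t')})
ims=[np.load(f'w{i}.npz')['frame'][60:300,200:440,::-1] for i in(2,3)]
cv2.imwrite('pics/w23.png',cv2.resize(np.hstack(ims),(800,400),interpolation=cv2.INTER_CUBIC))
E
```

```text
[ 0.42612033 -0.36830482  0.24703306]
```

View pics/w23.png

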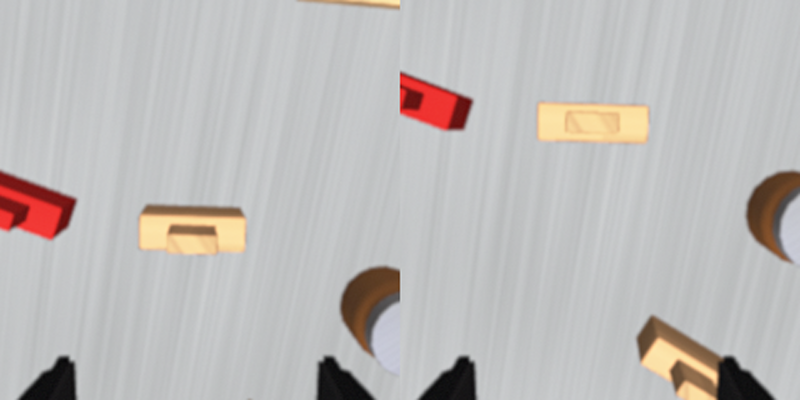

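Both wrist views show packer A. Its tab top is centred at (192,244) in the left picture and (192,122) in the right one (after subtracting 400). Its body's top corners are (139,214)–(246,214) on the left and (138,104)–(248,106) on the right. The jar and the red piece stand clear of it.

```bash
python3 - <<'E'
from h import *
np.set_printoptions(precision=4,suppress=True)
a,b=[dict(np.load(f'w{i}.npz').items()) for i in(2,3)]
k=240/400;px=lambda L:np.array(L)*k+[200-.2,60-.2]
print('tab centre, corners\n',tri(a,px([(192,244),(167,233),(217,233),(217,255),(167,254)]),b,px([(192,122),(165,111),(219,111),(219,133),(165,133)])))
B=tri(a,px([(139,214),(246,214),(245,252),(139,250)]),b,px([(138,103),(248,105),(248,143),(138,140)]))
print('body top\n',B,B.mean(0))
P=plane(b,px([(138,103),(248,105),(248,143),(138,140)]),.05);print(P,P.mean(0));d=P[1]-P[0]+P[2]-P[3];yaw=np.arctan2(d[1],d[0]);print('yaw',yaw)
T=plane(b,px([(192,122)]),.085)[0];print('tab',T)
print(goal(T[:2],.13,yaw))
E
```

```text
tab centre, corners
 [[ 0.4112 -0.2959  0.0852  0.0003]
 [ 0.3975 -0.2929  0.0827  0.0007]
 [ 0.423  -0.2885  0.0825  0.0001]
 [ 0.4247 -0.2988  0.0878  0.0001]
 [ 0.3992 -0.3032  0.0851  0.0007]]
body top
 [[ 0.3802 -0.2909  0.0461  0.0003]
 [ 0.4398 -0.2815  0.0392  0.0004]
 [ 0.4425 -0.3015  0.0495  0.0001]
 [ 0.3836 -0.3099  0.0524  0.0003]] [ 0.4115 -0.296   0.0468  0.0003]
[[ 0.3807 -0.2909  0.05  ]
 [ 0.4388 -0.282   0.05  ]
 [ 0.4426 -0.3015  0.05  ]
 [ 0.3835 -0.31    0.05  ]] [ 0.4114 -0.2961  0.05  ]
yaw 0.14816179692287706
tab [ 0.411  -0.2959  0.085 ]
([74.0, -2.7, 117.0], [0.0004, 0.0004, 0.0222])
```

Call:
jog_arm --rows '[{"xyz":[37,-2,50],"rot":[0,0,0.022]},{"xyz":[74,-3,100],"rot":[0,0,0.022]},{"xyz":[74,-3,117],"rot":[0,0,0.022]},{"xyz":[74,-3,145],"rot":[0,0,0.022]},{"xyz":[74,-3,170],"rot":[0,0,0.022]},{"xyz":[74,-3,185],"rot":[0,0,0.022]},{"xyz":[74,-3,191],"rot":[0,0,0.022]},{"xyz":[74,-3,191],"rot":[0,0,0.022]},{"xyz":[74,-3,191],"rot":[0,0,0.022]}]'

```text
time: 9.18
tcp_pos: [0.4113, -0.2973, 0.0568]
eef_rot: [0.653, 0.757, -0.0, 0.001]
ft_force: [0.3, 0.3, 1.1]
gripper_width: 0.0666
grip_force: 0.0
```

Call:
jog_arm --gripper 0.1 --rows '[{"xyz":[0,0,0],"rot":[0,0,0]},{"xyz":[0,0,0],"rot":[0,0,0]},{"xyz":[0,0,0],"rot":[0,0,0]},{"xyz":[0,0,0],"rot":[0,0,0]},{"xyz":[0,0,0],"rot":[0,0,0]},{"xyz":[0,0,0],"rot":[0,0,0]}]'

```text
time: 9.93
tcp_pos: [0.4105, -0.2966, 0.0555]
eef_rot: [0.653, 0.757, -0.0, -0.0]
ft_force: [-0.2, -0.7, 0.1]
gripper_width: 0.0259
grip_force: 30.0
```

```bash
python3 - <<'E'
from h import *
s=observe();print(s['tcp_pos'],s['gripper_width'],s['grip_force'])
print(goal(cw(-.002,-.075),.20,A), goal(cw(-.002,-.075),.0725,A))
E
```

```text
[ 0.41046665 -0.29658485  0.05550565] 0.025859957399250934 29.961665868759155
([235.6, 165.0, -144.5], [-0.0002, -0.0002, 0.0509]) ([235.6, 165.0, -17.0], [-0.0002, -0.0002, 0.0509])
```

The tab is gripped at 25.9 mm. Next I lift, carry it over and look before lowering.

Call:
jog_arm --rows '[{"xyz":[0,0,-30],"rot":[0,0,0]},{"xyz":[0,0,-75],"rot":[0,0,0]},{"xyz":[10,7,-115],"rot":[0,0,0.01]},{"xyz":[50,35,-135],"rot":[0,0,0.02]},{"xyz":[95,66,-135],"rot":[0,0,0.03]},{"xyz":[140,98,-135],"rot":[0,0,0.04]},{"xyz":[185,130,-135],"rot":[0,0,0.05]},{"xyz":[220,154,-135],"rot":[0,0,0.051]},{"xyz":[236,165,-120],"rot":[0,0,0.051]},{"xyz":[236,165,-105],"rot":[0,0,0.051]},{"xyz":[236,165,-100],"rot":[0,0,0.051]},{"xyz":[236,165,-100],"rot":[0,0,0.051]},{"xyz":[236,165,-100],"rot":[0,0,0.051]}]'

```text
time: 11.55
tcp_pos: [0.5392, -0.04, 0.1562]
eef_rot: [0.673, 0.74, 0.0, 0.0]
ft_force: [0.3, -0.6, 0.1]
gripper_width: 0.0259
grip_force: 30.0
```

```bash
python3 - <<'E'
from h import *
s=observe();print(s['gripper_width'],s['grip_force'],s['tcp_pos'])
print(goal(cw(-.002,-.075),.0715,A))
c=cam('wrist');save(c,'w4.png',(200,100,440,300),3)
E
```

```text
0.025937060406774477 29.96157467365265 [ 0.53921193 -0.03995906  0.15616016]
([0.7, -0.2, 84.7], [0.0008, 0.0003, -0.0016])
```

View pics/w4.png

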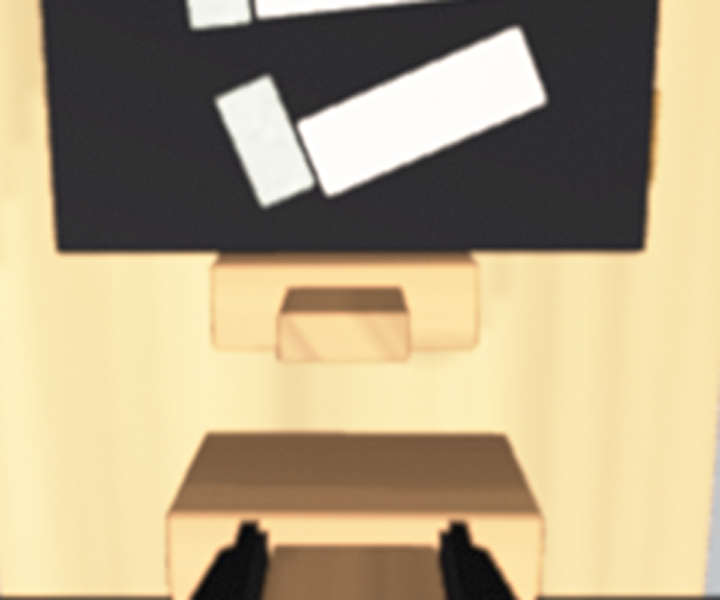

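The held piece hangs square (front foot edge at crop y≈433) with packer0 in front of it (back edge at y≈350), so the gap is clear. Lowering now.

Call:
jog_arm --rows '[{"xyz":[1,0,25],"rot":[0,0,0]},{"xyz":[1,0,50],"rot":[0,0,0]},{"xyz":[1,0,65],"rot":[0,0,0]},{"xyz":[1,0,75],"rot":[0,0,0]},{"xyz":[1,0,81],"rot":[0,0,0]},{"xyz":[1,0,84],"rot":[0,0,0]},{"xyz":[1,0,85],"rot":[0,0,0]},{"xyz":[1,0,85],"rot":[0,0,0]}]'

```text
time: 12.6
tcp_pos: [0.5393, -0.038, 0.0711]
eef_rot: [0.672, 0.74, 0.0, 0.0]
ft_force: [0.6, -1.1, -0.8]
gripper_width: 0.0259
grip_force: 30.0
```

Call:
jog_arm --rows '[{"xyz":[0,0,0.5],"rot":[0,0,0]},{"xyz":[0,0,1],"rot":[0,0,0]},{"xyz":[0,0,1],"rot":[0,0,0]}]'

```text
time: 12.98
tcp_pos: [0.5394, -0.0381, 0.0705]
eef_rot: [0.672, 0.74, 0.0, 0.0]
ft_force: [-1.4, 0.7, 4.6]
gripper_width: 0.0259
grip_force: 30.0
```

Call:
jog_arm --gripper 0.5 --rows '[{"xyz":[0,0,0],"rot":[0,0,0]},{"xyz":[0,0,0],"rot":[0,0,0]},{"xyz":[0,0,0],"rot":[0,0,0]},{"xyz":[0,0,0],"rot":[0,0,0]},{"xyz":[0,0,-15],"rot":[0,0,0]},{"xyz":[0,0,-40],"rot":[0,0,0]},{"xyz":[0,0,-80],"rot":[0,0,0]},{"xyz":[0,0,-130],"rot":[0,0,0]},{"xyz":[-10,0,-150],"rot":[0,0,0]},{"xyz":[-10,0,-150],"rot":[0,0,0]},{"xyz":[-10,0,-150],"rot":[0,0,0]}]'

```text
time: 14.35
tcp_pos: [0.5389, -0.0479, 0.2175]
eef_rot: [0.672, 0.74, -0.001, -0.001]
ft_force: [-0.0, 0.5, -1.1]
gripper_width: 0.0473
grip_force: 0.0
```

```bash
python3 - <<'E'
from h import *
print(observe()['gripper_width'])
c=cam('wrist');s=cam('scene')
a=cv2.resize(c['frame'][60:300,200:440,::-1],(400,400));b=cv2.resize(s['frame'][170:290,250:370,::-1],(400,400))
cv2.imwrite('pics/w5.png',np.hstack([a,b]))
print(goal(cw(-.001,-.143),.13,A),goal(cw(-.001,-.143),.037,A))
E
```

```text
0.04727736581184225
([-59.8, 2.5, 86.9], [-0.0042, -0.0013, -0.0002]) ([-60.0, 2.9, 179.9], [-0.0042, -0.0013, -0.0002])
```

View pics/w5.png

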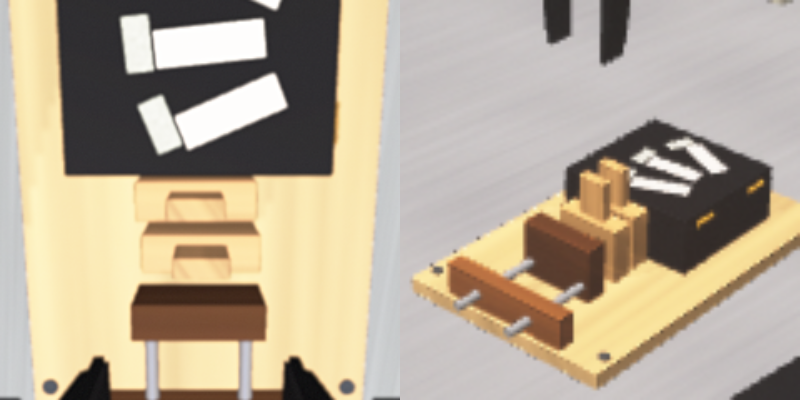

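The wrist and scene views both show the new piece square, upright and beside packer0, with the jaw free. I'll close the fingers and drop behind the jaw.

Call:
jog_arm --gripper 0 --rows '[{"xyz":[-30,1,20],"rot":[0,0,0]},{"xyz":[-60,3,50],"rot":[0,0,0]},{"xyz":[-60,3,87],"rot":[0,0,0]},{"xyz":[-60,3,87],"rot":[0,0,0]},{"xyz":[-60,3,87],"rot":[0,0,0]},{"xyz":[-60,3,120],"rot":[0,0,0]},{"xyz":[-60,3,150],"rot":[0,0,0]},{"xyz":[-60,3,170],"rot":[0,0,0]},{"xyz":[-60,3,180],"rot":[0,0,0]},{"xyz":[-60,3,180],"rot":[0,0,0]}]'

```text
time: 15.7
tcp_pos: [0.549, -0.1073, 0.0398]
eef_rot: [0.672, 0.74, 0.0, -0.0]
ft_force: [0.1, -0.2, 0.9]
gripper_width: 0.0006
grip_force: 0.0
```

Call:
jog_arm --rows '[{"xyz":[4,0,0],"rot":[0,0,0]},{"xyz":[8,0,0],"rot":[0,0,0]},{"xyz":[11,0,0],"rot":[0,0,0]},{"xyz":[14,0,0],"rot":[0,0,0]},{"xyz":[17,0,0],"rot":[0,0,0]},{"xyz":[20,0,0],"rot":[0,0,0]},{"xyz":[23,0,0],"rot":[0,0,0]},{"xyz":[26,0,0],"rot":[0,0,0]},{"xyz":[28,0,0],"rot":[0,0,0]},{"xyz":[30,0,0],"rot":[0,0,0]},{"xyz":[30,0,0],"rot":[0,0,0]}]'

```text
time: 17.08
tcp_pos: [0.5461, -0.0774, 0.0398]
eef_rot: [0.672, 0.74, 0.0, 0.0]
ft_force: [0.7, -2.7, 1.8]
gripper_width: 0.0008
grip_force: 1.3
```

Call:
jog_arm --rows '[{"xyz":[2,0,0],"rot":[0,0,0]},{"xyz":[4,0,0],"rot":[0,0,0]},{"xyz":[6,0,0],"rot":[0,0,0]},{"xyz":[8,0,0],"rot":[0,0,0]},{"xyz":[8,0,0],"rot":[0,0,0]}]'

```text
time: 17.7
tcp_pos: [0.5454, -0.0698, 0.0398]
eef_rot: [0.672, 0.74, -0.0, 0.001]
ft_force: [2.1, -6.1, 2.3]
gripper_width: 0.0005
grip_force: 2.5
```

Call:
jog_arm --rows '[{"xyz":[1,0,0],"rot":[0,0,0]},{"xyz":[2,0,0],"rot":[0,0,0]},{"xyz":[2,0,0],"rot":[0,0,0]},{"xyz":[2,0,0],"rot":[0,0,0]}]'

```text
time: 18.2
tcp_pos: [0.5453, -0.0698, 0.0398]
eef_rot: [0.672, 0.741, -0.001, 0.002]
ft_force: [1.8, -11.9, 0.0]
gripper_width: 0.0007
grip_force: 5.9
```

The jaw has stopped against the packing. A little more push, then a final check.

Call:
jog_arm --rows '[{"xyz":[1,0,0],"rot":[0,0,0]},{"xyz":[2,0,0],"rot":[0,0,0]},{"xyz":[3,0,0],"rot":[0,0,0]},{"xyz":[3,0,0],"rot":[0,0,0]},{"xyz":[3,0,0],"rot":[0,0,0]},{"xyz":[3,0,0],"rot":[0,0,0]}]'

```text
time: 18.95
tcp_pos: [0.5454, -0.0698, 0.0399]
eef_rot: [0.672, 0.741, -0.003, 0.004]
ft_force: [2.7, -21.4, -2.6]
gripper_width: 0.0005
grip_force: 11.1
```

```bash
python3 - <<'E'
from h import *
s=cam('scene');t=cam('top')
a=cv2.resize(s['frame'][170:290,250:370,::-1],(400,400));b=cv2.resize(t['frame'][170:290,270:390,::-1],(400,400))
cv2.imwrite('pics/w6.png',np.hstack([a,b]));print(observe()['ft_force'],observe()['dq'])
E
```

```text
[  2.65813899 -21.88400609  -1.84015531] [ 7.39873022e-04  2.88900314e-04 -8.80590559e-04 -2.79510388e-05
  8.18746090e-04  1.10269832e-03]
```

View pics/w6.png

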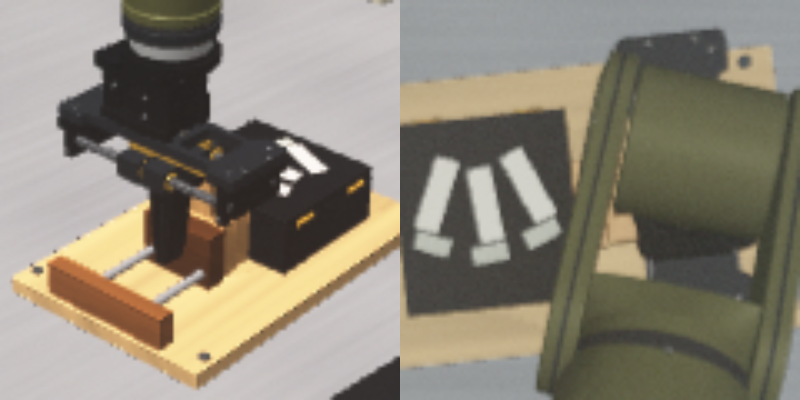

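The scene view shows the jaw pressed against the packing, the pieces tight against the box and the lid flat. The push is steady at about 21 N, so I'm handing in.

```bash
python3 -c "
from rig import *
print(job_done())"
```

```text
the job is handed in; nothing more can be done
None
```

The job is handed in, though the hand-in returned no verdict: the lid is shut, one packing piece was added (two now stand in the gap), and the fingers were holding the jaw tight at about 21 N.

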